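# Set the pellet hopper's feed gate and lock it

### The arm

A 6-joint arm with a two-finger parallel gripper is mounted at the origin on the work surface. World frame = base frame: x ahead of the robot, y to its left, z up, the work surface at z = 0. Lengths are in m, angles in rad, forces in N, time in s.
With the tool pointing down it reaches from about 0.275 to 1 m from the base axis. Payload 8.4 kg.
Tool frame: the origin (TCP) lies on the centre line of the jaws, within the pads' length; the fingertips stand 8 mm ahead of it and the grasp point (between the pads) lies 11 mm behind it; y points along the fingers, x is the direction in which the jaws open and shut, and the axes are right-handed (so a half turn about y gives the same grasp; the last joint's range is limited). The gripper opens to 85 mm and grips with 20 to 120 N. Pads are 22 mm wide; open, the fingers measure 114 mm over their backs; the gripper's body (76 mm by 85 mm) begins 54 mm behind the grasp point. The pads swing forward as they close: fully open they stand 13 mm farther back than shut.
Start: joints at [1.319, 0.353, 1.633, -0, 1.155, -0.002], TCP at [0.155, 0.606, 0.239] pointing down, gripper open.
Joint ranges: [-2.63, 2.63], [-0.92, 2.1], [0.06, 2.66], [-1.3, 4.44], [0, 2.69], [-3.02, 3.02]. Speed limits (rad/s): [2.22, 2.22, 2.79, 3.14, 3.14, 3.14].

### API

Orientations are given as a unit quaternion [x, y, z, w].
In Python, from bench import env gives the robot as it stands.
- The arm moves only by the tool drive_tool, never from a script. Its arguments are lists of equal length, an entry for each row: "hand": the opening, from -1 (shut) to 1 (fully open); "linear": the shift along the tool's x, y, z in m, a list of three; "turn": the turn about the tool's y in degrees. In form: {"hand": [hand, ...], "linear": [[tx, ty, tz], ...], "turn": [turn, ...]}. A call has 1 to 20 rows; each row is the pose to reach, as a shift and turn from the pose commanded when the call began, along the tool's axes at that moment; what a row does not reach only later rows make up. A row lasts 1/8 s, in which the tool goes at most 62.5 mm and 10.7 degrees, less where a joint would pass 70% of its speed; a pose out of reach is approached as far as the arm can. A call with a gripper value outside its range is refused whole. The fingers move at their own pace and stop on an object; "newtons" is the grip in N (left out, the last holds). Time passes only in rows, so rows that repeat a pose let the fingers close. It gives the time, the measured TCP pose, the force and the opening at its end, in the units of the state.
- env.get_state(): the state, without advancing time (a new reading comes with each control period).
- env.snapshot(name): name is "scene" or "top" or "wrist"; returns a dict with "frame" (400x640x3 uint8, red, green, blue), "depth" (400x640 float32, m along the optical axis (not along the pixel's ray), 0 where there is no reading), "intrinsics" (3x3 intrinsics, pixels), "T" (4x4, takes a point from camera to world coordinates). Camera axes: x right, y up, looking along -z (the intrinsics and any distortion apply to the point x, -y, -z); pixel columns grow to the right and rows downward; lengths in m; the calibration is good to about 2 mm. A picture is of the moment at which its call begins.
- env.sign_off(): hands the job in, once; it reports no verdict.
Trained networks look in the newest picture that a camera, given by its name, has taken for a name from the list of things; names that differ only in an ending like _2 or _b are one class to them, and where a whole thing is asked for, a point or a joint stands for the part that bears it (a point fixed in the world has none). Each returns a list of dicts, best first, with "score" (0 to 1); they miss things now and then, are a little off and sometimes report something else, mostly with a low value. They report only what shows in the picture. A call takes as long as a camera call.
- env.outline_of(query, camera): "region" (400x640 bool, what is visible of it) and "xy" ([column, row] in pixels, amid what is visible of it).
- env.pinpoint(query, camera): "xy" ([column, row] in pixels: a listed point, or the origin of a listed thing).
The state is a dict: "time": time; "qpos": joint angles; "qvel": joint speeds; "effort": joint torques, N m; "position": TCP position; "tool_rot": TCP orientation; "contact_force": force on the tool from outside, world axes, zero at the start; "torque": the same for the moment, N m; "gripper_width": finger opening in m.
Only numpy, scipy, OpenCV 4.12 (cv2) and the standard library are available. Lean on these libraries where they do the work, as an engineer would, in place of code of your own. Each camera call takes 0.05 s, during which the arm holds its last target. There are 200 camera calls.

### The job

The pellet hopper feeds too freely. Loosen the blue jam nut on its leaning screw, turn the yellow screw head until the feed gate has come down with its black pointer level with the red mark, then tighten the jam nut again as tight as it was so that the setting holds. Leave the other things on the worktop where they stand.

Things in the scene. Friction and masses are not known exactly. Their poses are not given: they have to be found in the camera images.
- hopper: Cream pellet hopper, pale-blue lid, fixed: x -105 to 155, 170 wide (y), lid top at 183 mm. Origin under its middle; x points to its slanted front and trough, away from the robot. The front, the feed gate on it and the screw (48 mm out from the front) all lean 30 deg from vertical, top towards -x. The screw leaves a 46 mm wide steel bracket at (0.0286, 0, 0.2042); all above that is free.
- jam_nut_grip (a point): On the screw axis, 24 mm up it from the bracket's top: grip height of the blue hexagon jam nut, 50 mm across flats (each 29 mm wide), 26 mm high (10 to 36 mm up). Site z points up along the axis, y is square to a pair of flats; they turn with the nut. Reach it along the leaning axis, the yellow head between the fingers, fingers roughly left and right (hopper y), tips above the bracket.
- adjuster_grip (a point): On the screw axis, 60 mm up it from the bracket's top: middle of the yellow square screw head, 28 by 28 mm, 26 mm high (46 to 72 mm up), above a bare 14 mm rod. Site z points up along the axis, x and y are square to the flats; they turn with the screw. The head does not move along the axis when turned.
- jam_nut (a joint): Turn of the jam nut on the split collar, rad, positive anticlockwise seen from above the head (loosening). Tight, at -0.04 to 0.04, at the start; stops at -0.12 and 2.0. While it is tight the collar grips the screw, which must not be forced round; turned back 0.4 rad or more it is loose. Stiff (0.35 N m), stays where left; turning it does not turn the screw.
- adjuster (a joint): Turn of the screw about its axis, rad, positive anticlockwise seen from above the head; range 0 to 6.28, at the start 4.0 to 4.75. With the nut loose it turns easily (0.15 N m) and stays where it is left. Clockwise (decreasing) lowers the feed gate, 3.82 mm per rad (24 mm per turn).
- feed_gate (a joint): Height of the feed gate above shut, m, along the slanted front: 0 shut, 0.024 fully open, 3.82 mm per rad of the screw. The pointer is level with the red mark at 0.008.
- gate_pointer (a point): Tip of the black pointer (3 mm bar) on the left (+y) edge of the aluminium feed gate; it moves with the gate along the slanted front beside a white scale with black ticks every 4 mm.
- set_mark (a point): On the red mark (3 mm line, 18 mm long along y) on the white scale on the hopper's slanted front: where the pointer must come. The pointer tip passes 7 mm in front of this point.
- treat_dish: White ceramic dish, 116 mm across, 36 mm high, near the hopper's left side. Origin under its centre. Bystander.
- scoop: Clear plastic feed scoop with a white handle, about 160 mm long, 30 mm high, near the hopper's right side. Origin on the worktop where handle and bowl meet. Bystander.
- drip_bottle: Empty glass drip bottle standing upright, 62 mm across, 210 mm high with its pink cap and bent steel spout. Origin under its centre. Bystander.
- chew_ball: Brown willow chew ball, 90 mm across. Origin at its lowest point. Bystander.
- slicker_brush: Orange slicker brush lying on its pins, 195 mm long, 34 mm high. Origin on the worktop near its middle. Bystander.
- treat_jar: Empty glass treat jar with a metal cap, 72 mm across, 120 mm high. Origin under its centre. Bystander.

How it is judged:
On the way, in this order (a step that is already met when the one before it is completed fails the run):
1. the jam nut is loosened (turned back more than 0.4 rad) before the gate has come down (value of joint jam_nut above 0.4 rad and value of joint feed_gate above 0.0135 m), for 0.2 s.
2. with the nut loose, the feed gate is set with its pointer on the red mark (within 1.5 mm) (value of joint jam_nut above 0.3 rad and value of joint feed_gate between 0.0065 and 0.0095 m), for 0.3 s.
3. the jam nut is tightened again with the gate still on the mark (value of joint jam_nut below 0.1 rad and value of joint feed_gate between 0.0065 and 0.0095 m), for 0.2 s.
At the end, for the whole second after the job is handed in: The jam nut is tight again (joint below 0.1 rad, where it started), the feed gate's pointer is within 1.5 mm of the red mark (gate at 6.5 to 9.5 mm) and the screw is at rest (all of step 3 and velocity of joint adjuster between -0.05 and 0.05 rad/s); the robot touches nothing.
It fails at once if the screw is forced round while the jam nut is still tight (value of joint jam_nut below 0.25 rad and (value of joint feed_gate between 0.0105 and 0.0145 m or value of joint feed_gate above 0.0195 m)).
It fails at once if the dish, scoop, drip bottle, chew ball, brush or treat jar is pushed more than 30 mm from its place (distance of any of treat_dish, scoop, drip_bottle, chew_ball, slicker_brush, treat_jar from where it was at the start of the episode above 0.03 m).
It fails at once if the dish, scoop, drip bottle, chew ball, brush or treat jar is tipped over (angle between any of treat_dish, scoop, drip_bottle, chew_ball, slicker_brush, treat_jar's own z axis and vertical above 0.5 rad).
It also fails if it takes over 64 s, if anything falls off the work surface, if the arm or the gripper's body presses on something with over 40 N, if the wrist force passes 120 N, or if a joint passes its speed limit or range.

## Working session

There is one attempt and no reset: what is moved stays moved. The work goes in short steps, Python scripts to look and compute and a tool call to move; the robot and the scene stay as the last step left them, time stands still between calls to the robot, and variables do not carry over. Pictures are saved under pics/ and viewed, about 8 in all and at most 12, crops included, and the job is handed in when it is done.

Besides the shell and the picture viewer there is one more tool, called after ">>>" as name([rows], argument=value, ...), one row to a line, values as JSON. drive_tool: Moves the arm, as the interface text tells. Its arguments: {"type":"object","properties":{"hand":{"type":"array","items":{"type":"number"}},"linear":{"type":"array","items":{"type":"array","items":{"type":"number"}}},"turn":{"type":"array","items":{"type":"number"}},"newtons":{"type":"number"}},"required":["hand","linear","turn"]}

```bash
mkdir -p pics; ls; cat > h.py <<'E'
import numpy as np, cv2
from bench import env
from scipy.spatial.transform import Rotation as R
def snap(c,name=None):
    s=env.snapshot(c)
    if name: cv2.imwrite(f'pics/{name}.png',s['frame'][:,:,::-1])
    return s
def ray(s,xy):
    K=s['intrinsics'];d=np.array([(xy[0]-K[0,2])/K[0,0],-(xy[1]-K[1,2])/K[1,1],-1.])
    return s['T'][:3,3],s['T'][:3,:3]@d
def p3(s,xy):
    u,v=int(round(xy[0])),int(round(xy[1]))
    w=s['depth'][max(v-1,0):v+2,max(u-1,0):u+2];w=w[w>0]
    o,d=ray(s,xy);return o+d*np.median(w) if w.size else None
def proj(s,P):
    T=s['T'];c=T[:3,:3].T@(np.asarray(P)-T[:3,3]);K=s['intrinsics']
    return np.array([K[0,2]+K[0,0]*c[0]/-c[2],K[1,2]-K[1,1]*c[1]/-c[2]])
E
python3 - <<'E'
from h import *
np.set_printoptions(precision=4,suppress=True)
st=env.get_state();print(st)
for c in ['scene','top']:
    s=snap(c,c);print(c,s['T'][:3,3])
    for q in ['hopper','jam_nut_grip','adjuster_grip','gate_pointer','set_mark','drip_bottle','treat_jar','chew_ball','treat_dish','scoop','slicker_brush']:
        r=env.pinpoint(q,c)
        if r: print(q,r[0]['score'],r[0]['xy'],p3(s,r[0]['xy']))
a=[cv2.imread(f'pics/{c}.png') for c in('scene','top')]
E
```

```text
pics
{'time': 0.0, 'qpos': array([ 1.3186,  0.3537,  1.6341,  0.    ,  1.1552, -0.0024]), 'qvel': array([ 0.0016, -0.    , -0.0002,  0.001 ,  0.001 , -0.0001]), 'effort': array([ -0.0011, -60.5256, -34.206 ,  -0.0003,   0.0096,   0.    ]), 'position': array([0.1544, 0.6051, 0.2386]), 'tool_rot': array([ 0.5587,  0.4334, -0.4342, -0.5581]), 'contact_force': array([0.0267, 0.1731, 0.1896]), 'torque': array([ 0.0062,  0.0332, -0.0634]), 'gripper_width': 0.0852686909959613}
scene [ 1.142  -0.6052  1.2149]
hopper 0.91 [321.2, 218.0] [ 0.5424 -0.039   0.1037]
jam_nut_grip 0.74 [330.9, 174.5] [0.5205 0.0173 0.2448]
adjuster_grip 0.47 [324.3, 167.7] [0.5012 0.0082 0.265 ]
gate_pointer 0.79 [341.6, 185.5] [0.4965 0.0927 0.1163]
set_mark 0.66 [398.2, 146.2] [0.4535 0.4363 0.0398]
drip_bottle 0.94 [431.6, 173.6] [0.6228 0.4266 0.0326]
treat_jar 0.79 [222.3, 328.6] [ 0.6258 -0.4665  0.0861]
chew_ball 0.82 [393.9, 147.2] [0.4293 0.4452 0.0111]
treat_dish 0.87 [356.4, 181.5] [0.4528 0.2169 0.0044]
scoop 0.6 [290.7, 254.8] [ 0.5305 -0.1575  0.003 ]
slicker_brush 0.79 [183.9, 275.8] [ 0.3831 -0.4497  0.0235]
top [0.3615 0.0079 1.1334]
hopper 0.93 [318.4, 211.8] [0.4692 0.0147 0.1836]
jam_nut_grip 0.55 [315.8, 201.6] [0.4839 0.0206 0.2678]
adjuster_grip 0.66 [314.2, 200.8] [0.4857 0.0244 0.2684]
gate_pointer 0.71 [290.3, 200.3] [0.5124 0.0962 0.0877]
set_mark 0.56 [286.6, 200.2] [0.5133 0.1073 0.0826]
drip_bottle 0.97 [178.3, 170.4] [0.5982 0.4252 0.079 ]
treat_jar 0.95 [465.2, 180.8] [ 0.5783 -0.4161  0.0708]
chew_ball 0.68 [167.6, 232.0] [0.419  0.4437 0.0779]
treat_dish 0.79 [257.3, 218.8] [0.4659 0.2028 0.0059]
scoop 0.95 [377.2, 198.6] [ 0.5294 -0.1627  0.025 ]
slicker_brush 0.71 [315.1, 201.1] [0.4849 0.0222 0.269 ]
```

View pics/scene.png

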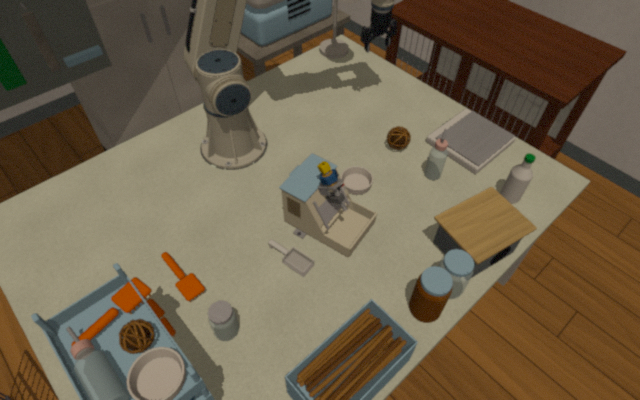

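View pics/top.png

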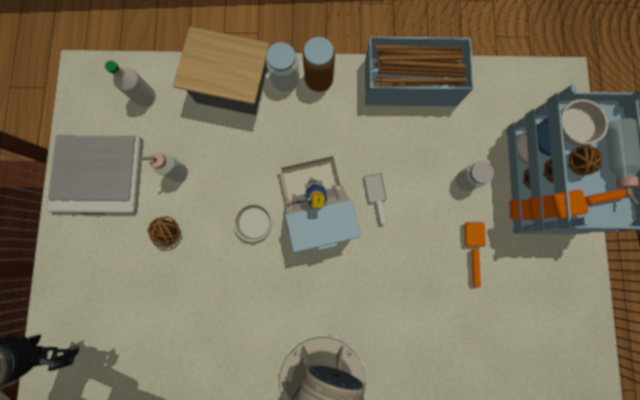

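The networks and pictures agree: the hopper is in the middle (top view ~(318,212)), with a yaw of about +10° and the yellow head at (316,199). The interface has no tilt command, so next I'll measure the hopper precisely and probe how the moves behave.

```bash
python3 - <<'E'
from h import *
np.set_printoptions(precision=4,suppress=True)
s=snap('top');K=s['intrinsics'];print(K)
v,u=np.mgrid[0:400,0:640];d=s['depth']
c=np.stack([(u-K[0,2])/K[0,0]*d,-(v-K[1,2])/K[1,1]*d,-d],-1)
P=c@s['T'][:3,:3].T+s['T'][:3,3]
box=(P[...,0]>.3)&(P[...,0]<.75)&(abs(P[...,1])<.2)&(d>0)
lid=box&(abs(P[...,2]-.183)<.006)
r=cv2.minAreaRect((P[lid][:,:2]*1000).astype(np.float32));print('lid',lid.sum(),r,np.median(P[lid][:,2]))
f=s['frame'].astype(int);y=box&(f[...,0]>150)&(f[...,1]>120)&(f[...,2]<90)&(P[...,2]>.22)
print('yellow',y.sum(),P[y].mean(0)); 
allh=box&(P[...,2]>.03)&(P[...,1]<.15)&(P[...,1]>-.11);r=cv2.minAreaRect((P[allh][:,:2]*1000).astype(np.float32));print('hopper',r)
st=env.get_state();print(R.from_quat(st['tool_rot']).as_matrix())
E
```

```text
[[368.6078   0.     324.2869]
 [  0.     368.6078 197.9295]
 [  0.       0.       1.    ]]
lid 2692 ((437.0443115234375, 3.3088607788085938), (117.1056900024414, 178.31393432617188), 13.419275283813477) 0.18328458877543852
yellow 38 [0.4856 0.0152 0.2676]
hopper ((511.1374206542969, 21.85112762451172), (272.96942138671875, 178.12057495117188), 13.963804244995117)
[[ 0.2472  0.     -0.969 ]
 [ 0.969  -0.      0.2472]
 [ 0.     -1.     -0.    ]]
```

>>> drive_tool([
  [0,-0.05,0],
  [0,-0.1,0],
  [0,-0.15,0],
  [0,-0.2,0],
], hand=[1,1,1,1], turn=[0,0,5,10])

```text
time: 1.75
position: [0.1544, 0.6054, 0.4411]
tool_rot: [-0.595, -0.383, 0.383, 0.595]
contact_force: [1.1, 0.1, 0.2]
gripper_width: 0.0852
```

```bash
python3 - <<'E'
from h import *
st=env.get_state();print(R.from_quat(st['tool_rot']).as_matrix().round(3),st['qpos'].round(3),st['position'].round(3))
E
```

```text
[[ 0.414  0.    -0.91 ]
 [ 0.91   0.     0.414]
 [ 0.    -1.     0.   ]] [1.319 0.234 1.361 0.    1.546 0.175] [0.154 0.605 0.441]
```

>>> drive_tool([
  [-0.006,0,-0.06],
  [-0.013,0,-0.12],
  [-0.02,0,-0.18],
  [-0.027,0,-0.24],
  [-0.034,0,-0.3],
  [-0.04,0,-0.36],
  [-0.047,0,-0.42],
  [-0.054,0,-0.48],
  [-0.06,0,-0.54],
  [-0.067,0,-0.6],
  [-0.074,0,-0.66],
  [-0.08,0,-0.72],
  [-0.087,0,-0.776],
  [-0.087,0,-0.776],
  [-0.087,0,-0.776],
  [-0.087,0,-0.776],
], hand=[1,1,1,1,1,1,1,1,1,1,1,1,1,1,1,1], turn=[-3,-6,-9,-12,-15,-18,-21,-24,-27,-30,-33,-36,-38,-38,-38,-38])

```text
time: 3.75
position: [0.825, 0.2079, 0.4403]
tool_rot: [0.437, 0.557, -0.556, -0.436]
contact_force: [0.3, -0.4, -0.3]
gripper_width: 0.0858
```

```bash
python3 - <<'E'
from h import *
st=env.get_state();print(R.from_quat(st['tool_rot']).as_matrix().round(3),st['qpos'].round(3),st['position'].round(3))
E
```

```text
[[-0.238  0.001 -0.971]
 [ 0.971  0.    -0.238]
 [ 0.    -1.    -0.001]] [ 0.245  0.673  0.706  0.     1.762 -1.566] [0.825 0.208 0.44 ]
```

>>> drive_tool([
  [0,0,-0.05],
  [0,0,-0.1],
  [0,0,-0.15],
  [0,0,-0.2],
  [0,0,-0.25],
  [0,0,-0.25],
], hand=[1,1,1,1,1,1], turn=[0,0,0,0,0,0])

```text
time: 4.5
position: [0.957, 0.2387, 0.3976]
tool_rot: [0.449, 0.572, -0.54, -0.424]
contact_force: [-0.6, 0.2, -0.0]
gripper_width: 0.0855
```

```bash
python3 - <<'E'
from h import *
st=env.get_state();print(R.from_quat(st['tool_rot']).as_matrix().round(3),st['qpos'].round(3),st['position'].round(3))
E
```

```text
[[-0.237  0.055 -0.97 ]
 [ 0.971  0.014 -0.237]
 [ 0.    -0.998 -0.057]] [ 0.243  1.064  0.058  0.     1.963 -1.567] [0.957 0.239 0.398]
```

>>> drive_tool([
  [0,0,-0.06],
  [0,0,-0.12],
  [0,0,-0.18],
  [0,0,-0.24],
], hand=[1,1,1,1], turn=[0,0,0,0])

```text
time: 5.0
position: [0.9928, 0.2464, 0.3521]
tool_rot: [0.459, 0.585, -0.525, -0.413]
contact_force: [0.1, -0.4, -0.2]
gripper_width: 0.0855
```

```bash
cat > st.py <<'E'
from h import *
st=env.get_state();print(R.from_quat(st['tool_rot']).as_matrix().round(3),st['qpos'].round(3),st['position'].round(3))
E
python3 st.py
```

```text
[[-0.237  0.104 -0.966]
 [ 0.972  0.026 -0.235]
 [ 0.001 -0.994 -0.107]] [ 0.242  1.112  0.058  0.     1.865 -1.568] [0.993 0.246 0.352]
```

>>> drive_tool([
  [0,0,0.06],
  [0,0,0.12],
  [0,0,0.12],
  [0,0,0.12],
], hand=[1,1,1,1], turn=[0,0,0,0])

```text
time: 5.5
position: [0.8721, 0.2169, 0.3371]
tool_rot: [0.458, 0.583, -0.527, -0.415]
contact_force: [0.1, 0.1, 1.4]
gripper_width: 0.0854
```

```bash
python3 st.py
```

```text
[[-0.237  0.097 -0.967]
 [ 0.972  0.024 -0.235]
 [ 0.    -0.995 -0.1  ]] [ 0.242  0.71   0.852  0.     1.479 -1.568] [0.872 0.217 0.337]
```

Pushing past the reach limit does tilt the tool in the wanted direction, and the tilt is kept afterwards. I'll build it up to 30° from higher up.

>>> drive_tool([
  [0,-0.06,0],
  [0,-0.12,0],
  [0,-0.18,0],
  [0,-0.2,-0.06],
  [0,-0.2,-0.12],
  [0,-0.2,-0.18],
  [0,-0.2,-0.24],
  [0,-0.2,-0.3],
  [0,-0.2,-0.36],
  [0,-0.2,-0.42],
  [0,-0.2,-0.48],
  [0,-0.2,-0.54],
  [0,-0.2,-0.6],
  [0,-0.2,-0.66],
], hand=[1,1,1,1,1,1,1,1,1,1,1,1,1,1], turn=[0,0,0,0,0,0,0,0,0,0,0,0,0,0])

```text
time: 7.25
position: [0.977, 0.2414, 0.4317]
tool_rot: [0.47, 0.599, -0.51, -0.401]
contact_force: [0.2, 0.3, -0.3]
gripper_width: 0.0853
```

```bash
python3 st.py
```

```text
[[-0.237  0.155 -0.959]
 [ 0.972  0.038 -0.234]
 [ 0.001 -0.987 -0.16 ]] [ 0.241  1.032  0.058  0.     1.891 -1.569] [0.977 0.241 0.432]
```

>>> drive_tool([
  [0,0,-0.06],
  [0,0,-0.12],
  [0,0,-0.18],
  [0,0,-0.24],
  [0,0,-0.3],
  [0,0,-0.36],
  [0,0,-0.42],
  [0,0,-0.48],
  [0,0,-0.54],
  [0,0,-0.6],
], hand=[1,1,1,1,1,1,1,1,1,1], turn=[0,0,0,0,0,0,0,0,0,0])

```text
time: 8.5
position: [1.0262, 0.2526, 0.3622]
tool_rot: [0.481, 0.613, -0.493, -0.388]
contact_force: [0.2, 0.8, 0.1]
gripper_width: 0.0854
```

```bash
python3 st.py
```

```text
[[-0.237  0.207 -0.949]
 [ 0.972  0.051 -0.231]
 [ 0.001 -0.977 -0.213]] [ 2.400e-01  1.107e+00  5.900e-02  1.000e-03  1.761e+00 -1.570e+00] [1.026 0.253 0.362]
```

>>> drive_tool([
  [0,-0.05,-0.3],
  [0,-0.05,-0.3],
  [0,-0.05,-0.3],
], hand=[1,1,1], turn=[0,0,0])

```text
time: 8.88
position: [1.0429, 0.2564, 0.369]
tool_rot: [0.492, 0.626, -0.476, -0.374]
contact_force: [0.1, 0.6, -0.0]
gripper_width: 0.0855
```

```bash
python3 st.py
```

```text
[[-0.237  0.259 -0.936]
 [ 0.972  0.064 -0.228]
 [ 0.001 -0.964 -0.267]] [ 2.390e-01  1.104e+00  5.900e-02  1.000e-03  1.707e+00 -1.570e+00] [1.043 0.256 0.369]
```

>>> drive_tool([
  [0,-0.05,-0.3],
  [0,-0.05,-0.3],
  [0,-0.05,-0.3],
], hand=[1,1,1], turn=[0,0,0])

```text
time: 9.25
position: [1.057, 0.2595, 0.3826]
tool_rot: [0.502, 0.639, -0.458, -0.36]
contact_force: [0.7, -1.1, 0.0]
gripper_width: 0.0852
```

>>> drive_tool([
  [0,-0.05,-0.3],
  [0,-0.05,-0.3],
  [0,-0.05,-0.3],
], hand=[1,1,1], turn=[0,0,0])

```text
time: 9.62
position: [1.0688, 0.2621, 0.4033]
tool_rot: [0.512, 0.652, -0.44, -0.346]
contact_force: [0.8, -1.0, -0.5]
gripper_width: 0.0857
```

>>> drive_tool([
  [0,-0.05,-0.3],
  [0,-0.05,-0.3],
  [0,-0.05,-0.3],
], hand=[1,1,1], turn=[0,0,0])

```text
time: 10.0
position: [1.0776, 0.264, 0.4293]
tool_rot: [0.521, 0.664, -0.421, -0.331]
contact_force: [-0.1, -0.3, 0.2]
gripper_width: 0.0851
```

```bash
python3 st.py
```

```text
[[-0.237  0.413 -0.879]
 [ 0.972  0.102 -0.214]
 [ 0.001 -0.905 -0.426]] [ 2.390e-01  1.063e+00  5.900e-02  1.000e-03  1.580e+00 -1.571e+00] [1.078 0.264 0.429]
```

>>> drive_tool([
  [0,-0.05,-0.3],
  [0,-0.05,-0.3],
  [0,-0.05,-0.3],
], hand=[1,1,1], turn=[0,0,0])

```text
time: 10.38
position: [1.0836, 0.2653, 0.4602]
tool_rot: [0.53, 0.676, -0.402, -0.317]
contact_force: [-1.3, 0.8, 0.6]
gripper_width: 0.0855
```

>>> drive_tool([
  [0,-0.006,-0.034],
  [0,-0.006,-0.034],
], hand=[1,1], turn=[0,0])

```text
time: 10.62
position: [1.0876, 0.2662, 0.4706]
tool_rot: [0.534, 0.68, -0.394, -0.31]
contact_force: [-0.5, 0.4, 0.6]
gripper_width: 0.0853
```

```bash
python3 st.py
```

```text
[[-0.237  0.482 -0.843]
 [ 0.972  0.119 -0.205]
 [ 0.001 -0.868 -0.497]] [ 0.238  1.033  0.059  0.002  1.53  -1.571] [1.088 0.266 0.471]
```

>>> drive_tool([
  [-0.008,-0.021,0.051],
  [-0.016,-0.042,0.103],
  [-0.023,-0.063,0.154],
  [-0.031,-0.084,0.205],
  [-0.039,-0.105,0.256],
  [-0.047,-0.126,0.308],
  [-0.054,-0.147,0.359],
  [-0.062,-0.168,0.41],
  [-0.07,-0.189,0.462],
  [-0.078,-0.21,0.513],
  [-0.085,-0.231,0.564],
  [-0.093,-0.252,0.615],
  [-0.1,-0.273,0.666],
  [-0.1,-0.273,0.666],
  [-0.1,-0.273,0.666],
  [-0.1,-0.273,0.666],
], hand=[1,1,1,1,1,1,1,1,1,1,1,1,1,1,1,1], turn=[0,0,0,0,0,0,0,0,0,0,0,0,0,0,0,0])

```text
time: 12.62
position: [0.4186, 0.0004, 0.3768]
tool_rot: [0.534, 0.68, -0.395, -0.311]
contact_force: [-0.1, 0.0, -0.2]
gripper_width: 0.0854
```

```bash
python3 st.py; python3 - <<'E'
from h import *
np.set_printoptions(precision=4,suppress=True)
s=snap('wrist','w1')
for q in ['jam_nut_grip','adjuster_grip','gate_pointer','set_mark']:
    for r in env.pinpoint(q,'wrist')[:2]: print(q,r['score'],r['xy'],p3(s,r['xy']))
B=np.array([.5146,.0228,.2042]);a=np.array([-.4856,-.119,.866])
for t in(0,.024,.036,.060,.072): print(t,proj(s,B+t*a))
E
```

```text
[[-0.237  0.481 -0.844]
 [ 0.971  0.119 -0.206]
 [ 0.001 -0.869 -0.495]] [-0.157 -0.384  2.15   0.247  0.908 -2.073] [0.419 0.    0.377]
jam_nut_grip 0.64 [316.9, 183.5] [0.4749 0.0113 0.2606]
adjuster_grip 0.81 [321.0, 186.0] [0.4762 0.0151 0.2613]
adjuster_grip 0.22 [524.4, 177.4] [0.5958 0.4272 0.0157]
set_mark 0.86 [373.4, 126.3] [0.4586 0.0643 0.1816]
set_mark 0.7 [323.6, 193.6] [0.4811 0.0185 0.2647]
0 [319.3196 175.164 ]
0.024 [319.2384 180.2752]
0.036 [319.1932 183.1206]
0.06 [319.0918 189.5094]
0.072 [319.0345 193.1124]
```

View pics/w1.png

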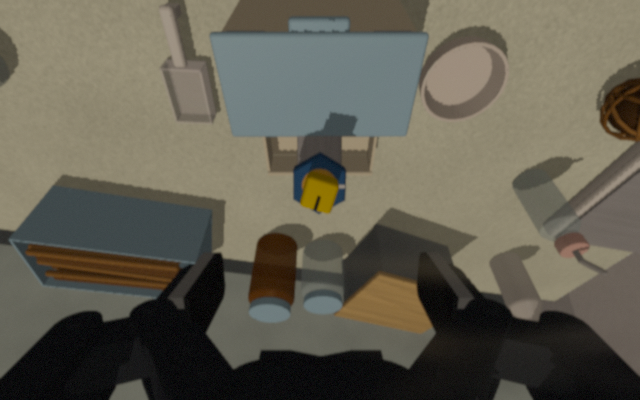

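```bash
cat > m.py <<'E'
from h import *
np.set_printoptions(precision=4,suppress=True)
def meas(s,B,ps):
    K=s['intrinsics'];a=np.array([-.5*np.cos(ps),-.5*np.sin(ps),.866]);y=np.array([-np.sin(ps),np.cos(ps),0]);e=np.cross(y,a)
    v,u=np.mgrid[0:400,0:640];d=s['depth']
    c=np.stack([(u-K[0,2])/K[0,0]*d,-(v-K[1,2])/K[1,1]*d,-d],-1)
    P=c@s['T'][:3,:3].T+s['T'][:3,3]-B
    Q=np.stack([P@e,P@y,P@a],-1);f=s['frame'].astype(int)
    near=(np.hypot(Q[...,0],Q[...,1])<.05)&(d>0)
    Y=near&(f[...,0]>90)&(f[...,2]<.5*f[...,0])&(Q[...,2]>.04);N=near&(f[...,2]>1.4*f[...,0])&(Q[...,2]>.0)&(Q[...,2]<.05)
    for n,m in(('head',Y),('nut',N)):
        q=Q[m];
        if len(q)<10: print(n,'few',len(q));continue
        h=np.percentile(q[:,2],85);t=q[abs(q[:,2]-h)<.006]
        print(n,len(q),'top h',h,'rect',cv2.minAreaRect((t[:,:2]*1000).astype(np.float32)),'ext e',np.percentile(t[:,0],[1,99]),'y',np.percentile(t[:,1],[1,99]))
    st=env.get_state();T=st['position']-B;print('tcp e,y,a',T@e,T@y,T@a)
if __name__=='__main__':
    import sys
    s=snap('wrist'); meas(s,np.array([.5146,.0228,.2042]),.241)
    im=cv2.resize(s['frame'][130:240,250:400,::-1],None,fx=5,fy=5,interpolation=cv2.INTER_CUBIC);cv2.imwrite('pics/'+sys.argv[1]+'.png',im)
E
python3 m.py w2
```

```text
head 969 top h 0.06989370113242716 rect ((2.5637073516845703, -0.07708358764648438), (28.007524490356445, 27.592992782592773), 73.59636688232422) ext e [-0.0122  0.0167] y [-0.0151  0.0144]
nut 918 top h 0.033858510100896244 rect ((-3.364093780517578, 0.0098114013671875), (47.318687438964844, 46.00178909301758), 87.60753631591797) ext e [-0.0248  0.0184] y [-0.0237  0.0234]
tcp e,y,a 9.749727727369206e-05 0.0012281894547621075 0.1986623703311074
```

View pics/w2.png

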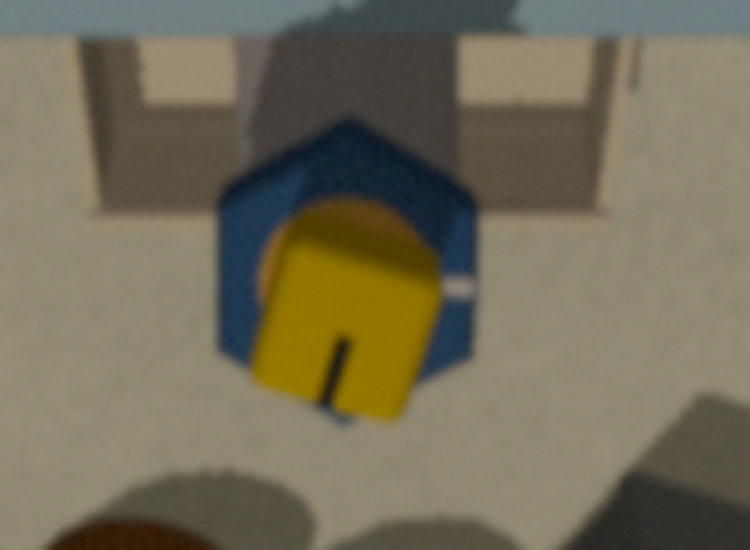

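The crop shows the nut's flats square to left and right (white index mark on the right) and the head rotated about −16°. That puts the adjuster near 4.43 rad, so it needs about 134° clockwise. I'll descend along the axis to the nut.

>>> drive_tool([
  [-0.001,0.03,-0.0015],
  [-0.001,0.06,-0.0015],
  [-0.001,0.09,-0.0015],
  [-0.001,0.12,-0.0015],
  [-0.001,0.15,-0.0015],
  [-0.001,0.17,-0.0015],
  [-0.001,0.182,-0.0015],
  [-0.001,0.182,-0.0015],
], hand=[1,1,1,1,1,1,1,1], turn=[0,0,0,0,0,0,0,0])

```text
time: 13.92
position: [0.5065, 0.0211, 0.2185]
tool_rot: [0.533, 0.68, -0.395, -0.311]
contact_force: [-0.6, -0.4, -0.3]
gripper_width: 0.0854
```

```bash
python3 m.py w3 | tail -1; python3 - <<'E'
from h import *
st=env.get_state();print(R.from_quat(st['tool_rot']).as_matrix().round(3),st['qpos'].round(3),st['contact_force'].round(1))
s=snap('scene');p=proj(s,[.51,.02,.22]).astype(int);print(p);c=s['frame'][p[1]-50:p[1]+40,p[0]-60:p[0]+60,::-1]
cv2.imwrite('pics/s3.png',cv2.resize(c,None,fx=5,fy=5,interpolation=cv2.INTER_CUBIC))
E
```

```text
tcp e,y,a 0.0004119399859724999 0.00016767262178373496 0.017036394633655586
[[-0.237  0.48  -0.845]
 [ 0.971  0.118 -0.205]
 [ 0.001 -0.869 -0.494]] [-0.058 -0.01   2.248  0.358  0.43  -2.159] [-0.3  0.2  0.3]
[328 177]
```

View pics/s3.png

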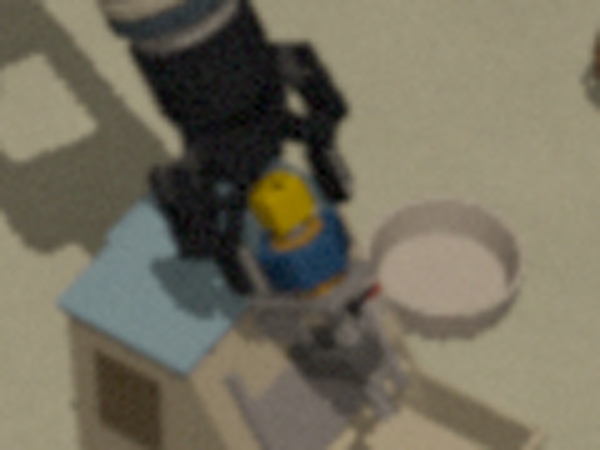

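>>> drive_tool([
  [0,0,0],
  [0,0,0],
  [0,0,0],
  [0,0,0],
  [0,0,0],
  [0,0,0],
], hand=[0.4,-1,-1,-1,-1,-1], turn=[0,0,0,0,0,0], newtons=60)

```text
time: 14.78
position: [0.5067, 0.0207, 0.2201]
tool_rot: [0.534, 0.68, -0.394, -0.31]
contact_force: [-9.0, -3.4, 10.8]
gripper_width: 0.0486
```

>>> drive_tool([
  [0,-0.002,0],
  [0,-0.002,0],
  [0,-0.002,0],
  [0,-0.002,0],
  [0,-0.002,0],
  [0,-0.002,0],
  [0,-0.002,0],
  [0,-0.002,0],
  [0,-0.002,0],
  [0,-0.002,0],
], hand=[-1,-1,-1,-1,-1,-1,-1,-1,-1,-1], turn=[0,-5,-10,-15,-20,-25,-30,-35,-36,-36])

```text
time: 16.02
position: [0.5073, 0.0191, 0.2208]
tool_rot: [0.387, 0.742, -0.541, -0.084]
contact_force: [21.1, -9.6, -24.9]
gripper_width: 0.0488
```

```bash
python3 m.py w4|tail -1; python3 st.py;python3 -c "
from h import *;st=env.get_state();print(st['torque'],st['contact_force'])"
```

```text
tcp e,y,a 0.001399571685802352 -0.0018439156249433714 0.018339811060258986
[[-0.686  0.483 -0.544]
 [ 0.666  0.115 -0.737]
 [-0.294 -0.868 -0.401]] [-0.061 -0.012  2.247  0.354  0.429 -2.785] [0.507 0.019 0.221]
[-1.97450913 -0.94691528 -1.31512282] [ 20.91652569  -9.36596876 -25.02193088]
```

>>> drive_tool([
  [0,0,0],
  [0,0,0],
  [0,0,0],
  [0,-0.03,0],
  [0,-0.06,0],
  [0,-0.1,0],
  [0,-0.13,0],
  [0,-0.13,0],
  [0,-0.13,0],
  [0,-0.13,0],
], hand=[0.4,1,1,1,1,1,1,1,1,1], turn=[0,0,0,0,10,20,30,40,50,52])

```text
time: 17.32
position: [0.443, 0.0054, 0.3341]
tool_rot: [0.584, 0.63, -0.317, -0.402]
contact_force: [-0.4, 0.1, -0.2]
gripper_width: 0.0852
```

```bash
python3 m.py w4; python3 st.py
```

```text
head 1386 top h 0.06984879105646224 rect ((2.898347854614258, 0.09832954406738281), (27.25681495666504, 27.731977462768555), 72.96246337890625) ext e [-0.0124  0.017 ] y [-0.0146  0.0148]
nut 1364 top h 0.03382458548563454 rect ((-3.0769386291503906, 1.949106216430664), (49.51024627685547, 45.4606819152832), 70.59945678710938) ext e [-0.0229  0.0233] y [-0.0255  0.0258]
tcp e,y,a 0.001139053046866803 0.0001990576794276 0.14916955341091095
[[ 0.005  0.481 -0.877]
 [ 0.99   0.118  0.071]
 [ 0.138 -0.869 -0.476]] [-0.126 -0.296  2.19   0.257  0.775 -1.797] [0.443 0.005 0.334]
```

View pics/w4.png

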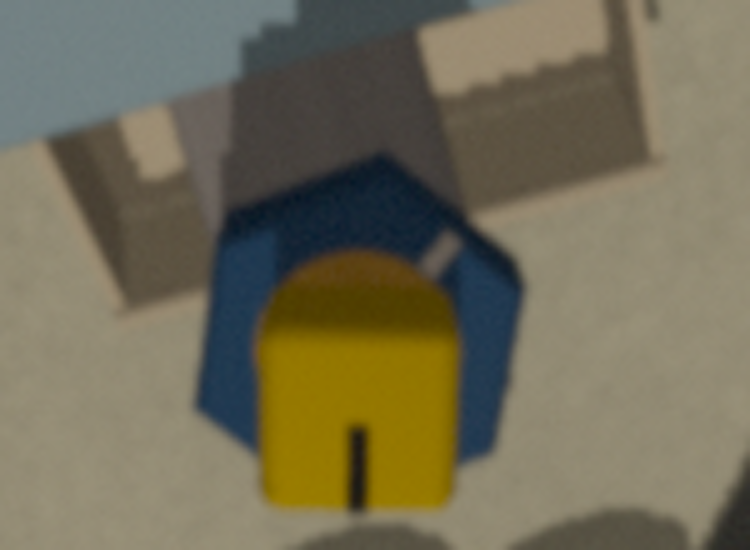

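The nut is now about 37° back (index mark at (440,255), vertex at (380,155)), so it's loose. The head is square with the jaws. Next I'll grip the head.

>>> drive_tool([
  [0,0.03,-0.001],
  [0,0.06,-0.001],
  [0,0.085,-0.001],
  [0,0.097,-0.001],
  [0,0.097,-0.001],
  [0,0.097,-0.001],
  [0,0.097,-0.001],
  [0,0.097,-0.001],
  [0,0.097,-0.001],
  [0,0.097,-0.001],
  [0,0.097,-0.001],
], hand=[1,1,1,1,1,0,-1,-1,-1,-1,-1], turn=[0,0,0,0,0,0,0,0,0,0,0], newtons=40)

```text
time: 18.75
position: [0.4907, 0.0171, 0.2509]
tool_rot: [0.583, 0.631, -0.316, -0.402]
contact_force: [-7.2, 3.0, 8.5]
gripper_width: 0.0271
```

>>> drive_tool([
  [0,0,0],
  [0,0,0],
  [0,0,0],
  [0,0,0],
  [0,0,0],
  [0,0,0],
  [0,0,0],
  [0,0,0],
  [0,0,0],
  [0,0,0],
  [0,0,0],
  [0,0,0],
  [0,0,0],
  [0,0,0],
  [0,0,0],
  [0,0,0],
  [0,0,0],
  [0,0,0],
], hand=[-1,-1,-1,-1,-1,-1,-1,-1,-1,-1,-1,-1,-1,-1,-1,-1,-1,-1], turn=[8,16,24,32,40,48,56,64,72,80,88,96,104,112,120,128,133,133])

```text
time: 21.0
position: [0.4933, 0.018, 0.2526]
tool_rot: [-0.521, 0.117, -0.411, 0.739]
contact_force: [11.1, 17.0, 1.0]
gripper_width: 0.0273
```

>>> drive_tool([
  [0,0,0],
  [0,0,0],
  [0,0,0],
  [0,-0.03,0],
  [0,-0.06,0],
  [0,-0.095,0],
  [0,-0.095,0],
  [0,-0.095,0],
  [0,-0.095,0],
  [0,-0.095,0],
  [0,-0.095,0],
  [0,-0.095,0],
], hand=[0.4,1,1,1,1,1,1,1,1,1,1,1], turn=[0,0,0,0,-10,-20,-30,-40,-50,-60,-70,-70])

```text
time: 22.5
position: [0.4449, 0.0054, 0.3325]
tool_rot: [-0.663, -0.326, -0.035, 0.673]
contact_force: [0.2, 0.1, -0.6]
gripper_width: 0.0853
```

```bash
python3 m.py w5; python3 st.py;python3 - <<'E'
from h import *
for c in ['wrist','scene','top']:
    s=snap(c,'z'+c)
    for q in ['gate_pointer','set_mark']:
        for r in env.pinpoint(q,c)[:2]: print(c,q,r['score'],r['xy'])
s=snap('scene');c=s['frame'][140:230,290:410,::-1]
a=cv2.resize(c,(640,480),interpolation=cv2.INTER_CUBIC)
cv2.imwrite('pics/s5.png',a)
E
```

```text
head 1474 top h 0.06988911075462656 rect ((3.0536937713623047, 0.4221820831298828), (27.640213012695312, 27.273311614990234), 29.897397994995117) ext e [-0.0127  0.0186] y [-0.015   0.0167]
nut 1315 top h 0.0338598266573025 rect ((1.7176456451416016, 6.188695907592773), (50.454742431640625, 44.912715911865234), 12.557779312133789) ext e [-0.0216  0.0267] y [-0.0169  0.0276]
tcp e,y,a 0.0019166845588550405 -0.00027382163234701204 0.14699125892004708
[[ 0.785  0.48  -0.39 ]
 [ 0.383  0.118  0.916]
 [ 0.486 -0.869 -0.091]] [-0.125 -0.291  2.19   0.257  0.77  -0.694] [0.445 0.005 0.332]
wrist gate_pointer 0.95 [296.4, 99.2]
wrist set_mark 0.75 [292.7, 93.8]
scene gate_pointer 0.81 [343.8, 187.2]
scene set_mark 0.63 [340.8, 187.2]
scene set_mark 0.41 [343.3, 189.3]
top gate_pointer 0.48 [291.5, 200.6]
top set_mark 0.77 [288.8, 200.4]
```

View pics/w5.png

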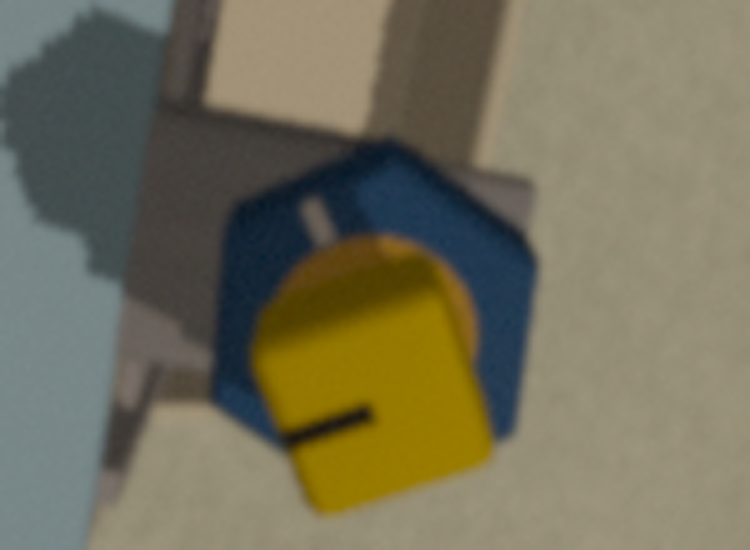

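View pics/s5.png

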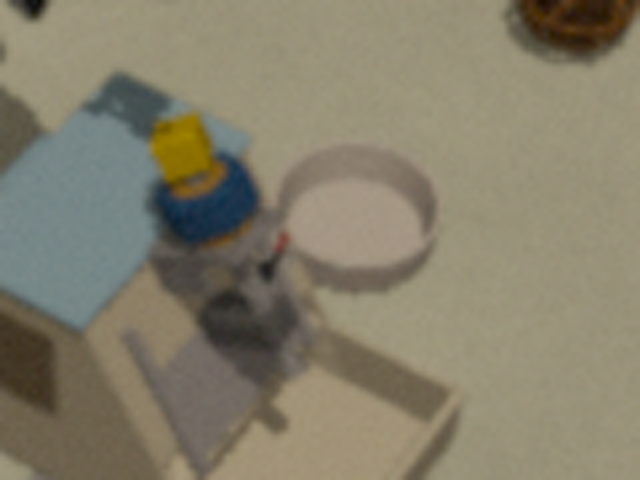

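```bash
python3 - <<'E'
from h import *
ps=.241;O=np.array([.4868,.016,0]);Rz=R.from_euler('z',ps).as_matrix()
a=Rz@[-.5,0,.866];y=Rz@[0,1,0];n=Rz@[.866,0,.5]
B=np.array([.5146,.0228,.2042])
n0=(B@n)-.048   # front plane
def hit(s,xy,off):
    o,d=ray(s,xy);t=(n0+off-o@n)/(d@n);P=o+t*d-B;return np.array([P@a,P@y])*1000
for c,pp,mm in(('wrist',[296.4,99.2],[292.7,93.8]),('scene',[343.8,187.2],[340.8,187.2]),('top',[291.5,200.6],[288.8,200.4])):
    s=snap(c);print(c,'pointer',hit(s,pp,.009).round(1),'mark',hit(s,mm,.002).round(1))
    f=s['frame'].astype(int);v,u=np.mgrid[0:400,0:640]
    w=(np.hypot(u-pp[0],v-pp[1])<14)
    red=w&(f[...,0]>1.6*f[...,1])&(f[...,0]>1.6*f[...,2])&(f[...,0]>60);blk=w&(f.max(-1)<55)
    for k,m in(('red',red),('blk',blk)):
        if m.sum(): q=np.array([hit(s,(uu,vv),.002 if k=='red' else .009) for vv,uu in np.argwhere(m)]);print(k,m.sum(),q.mean(0).round(1),q.min(0).round(1),q.max(0).round(1))
E
```

```text
wrist pointer [-75.1  68.4] mark [-100.6   73.2]
red 7 [-100.2   78.4] [-105.1   75.2] [-95.1  81.7]
blk 18 [-106.8   58.8] [-120.7   53.5] [-94.3  64.6]
scene pointer [-82.7  72.4] mark [-78.6  66.9]
red 3 [-77.6  77.1] [-79.2  73.9] [-76.6  81.6]
blk 10 [-76.6  30.9] [-81.   15.1] [-69.7  52.5]
top pointer [-88.5  67.8] mark [-113.2   76.3]
blk 3 [-78.6  48.7] [-81.7  46.8] [-74.2  49.9]
```

>>> drive_tool([
  [0.02,0,0],
  [0.04,0,-0.005],
  [0.06,0,-0.01],
  [0.08,0,-0.015],
  [0.1,0,-0.02],
  [0.118,0,-0.022],
  [0.118,0,-0.022],
  [0.118,0,-0.022],
  [0.118,0,-0.022],
], hand=[1,1,1,1,1,1,1,1,1], turn=[10,20,30,40,50,60,70,75,75])

```text
time: 24.32
position: [0.5462, 0.031, 0.3919]
tool_rot: [-0.505, 0.15, -0.431, 0.733]
contact_force: [0.1, -0.2, -0.1]
gripper_width: 0.0854
```

```bash
python3 st.py; python3 - <<'E'
from h import *
s=snap('wrist');
for q in ['gate_pointer','set_mark']:
    for r in env.pinpoint(q,'wrist')[:2]: print(q,r['score'],r['xy'])
ps=.241;a=R.from_euler('z',ps).as_matrix()
P=np.array([.5146,.0228,.2042])+a@np.array([-.5,0,.866])*-.079+a@np.array([-.0416,.07,-.024]);p=proj(s,P).astype(int);print(p)
u0=np.clip(p[0]-70,0,500);v0=np.clip(p[1]-55,0,290);print(u0,v0)
cv2.imwrite('pics/w6.png',cv2.resize(s['frame'][v0:v0+110,u0:u0+140,::-1],None,fx=5,fy=5,interpolation=cv2.INTER_CUBIC))
np.savez('w6.npz',**s)
E
```

```text
[[ 0.584  0.48   0.655]
 [-0.783  0.118  0.611]
 [ 0.216 -0.869  0.445]] [-0.026 -0.143  1.952  0.177  0.838  0.766] [0.546 0.031 0.392]
gate_pointer 0.88 [213.2, 261.1]
set_mark 0.64 [208.2, 264.8]
[209 265]
139 210
```

View pics/w6.png

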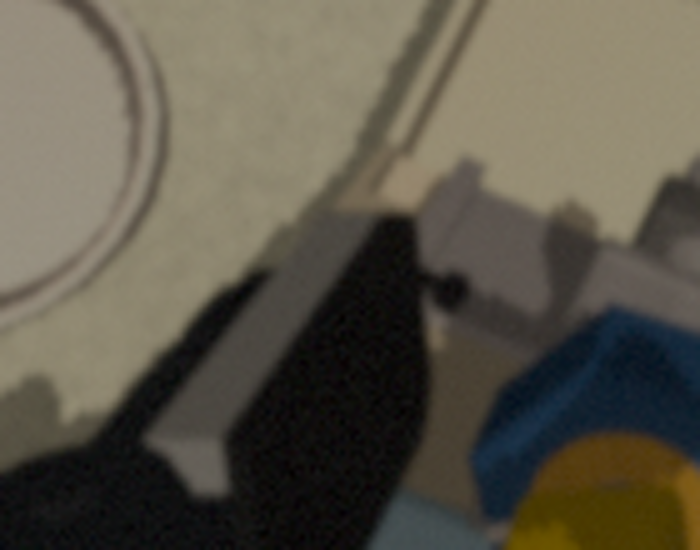

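>>> drive_tool([
  [-0.02,-0.01,-0.01],
  [-0.035,-0.02,-0.02],
  [-0.035,-0.02,-0.02],
  [-0.035,-0.02,-0.02],
], hand=[1,1,1,1], turn=[0,0,0,0])

```text
time: 24.98
position: [0.5037, 0.0438, 0.3933]
tool_rot: [-0.505, 0.149, -0.431, 0.733]
contact_force: [-0.0, 0.1, 0.6]
gripper_width: 0.0852
```

```bash
python3 - <<'E'
from h import *
s=snap('wrist');pt=env.pinpoint('gate_pointer','wrist');mk=env.pinpoint('set_mark','wrist')
ps=.241;Rz=R.from_euler('z',ps).as_matrix()
a=Rz@[-.5,0,.866];y=Rz@[0,1,0];n=Rz@[.866,0,.5];B=np.array([.5146,.0228,.2042]);n0=B@n-.048
def hit(xy,off):
    o,d=ray(s,xy);t=(n0+off-o@n)/(d@n);P=o+t*d-B;return (np.array([P@a,P@y])*1000).round(1)
for k,r,o in(('ptr',pt,.009),('mark',mk,.002)):
    for q in r[:2]: print(k,q['score'],q['xy'],hit(q['xy'],o))
P=B-.079*a+.07*y-.045*n;p=proj(s,P).astype(int);print(p)
u0=np.clip(p[0]-50,0,540);v0=np.clip(p[1]-40,0,320);print(u0,v0)
# level line through the mark: where pointer (7 mm in front) would be, +-4 mm ticks
f=s['frame'].astype(int);v,u=np.mgrid[0:400,0:640];w=np.hypot(u-p[0],v-p[1])<40
red=w&(f[...,0]>1.7*f[...,1])&(f[...,0]>1.7*f[...,2])&(f[...,0]>50)
if red.sum():
    h=np.array([hit((b,c),.002) for c,b in np.argwhere(red)]);print('red',len(h),h.mean(0),h.min(0),h.max(0))
cv2.imwrite('pics/w7.png',cv2.resize(s['frame'][v0:v0+80,u0:u0+100,::-1],None,fx=7,fy=7,interpolation=cv2.INTER_CUBIC))
E
```

```text
ptr 0.8 [244.9, 238.3] [-82.1  68.2]
mark 0.7 [239.0, 240.9] [-82.8  73.7]
[241 242]
191 202
red 18 [-78.73333333  75.96666667] [-81.9  67.3] [-76.   81.8]
```

View pics/w7.png

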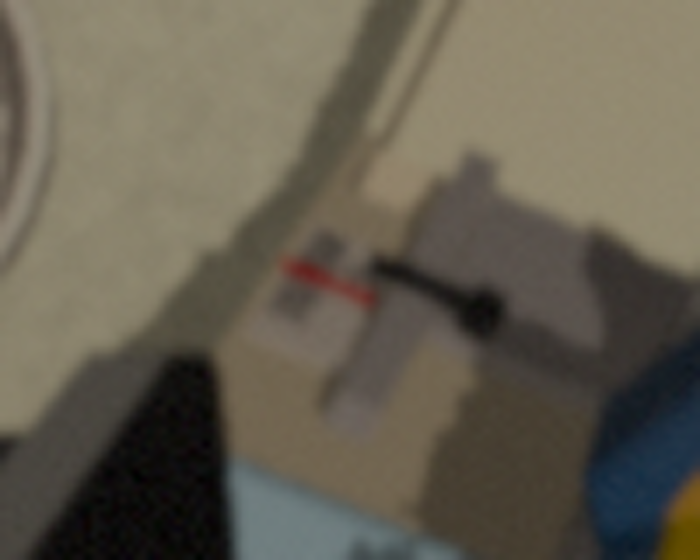

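The close view shows the black pointer bar running in line with the red mark (red at crop (330,285), pointer tip at (375,265), 7 mm in front). The measured levels, about −82 against −79 to −83, agree with it. Next I'll return to the axis and regrip the nut.

>>> drive_tool([
  [-0.008,0.008,-0.04],
  [-0.018,0.017,-0.089],
  [-0.018,0.017,-0.089],
  [-0.018,0.017,-0.089],
  [-0.018,0.017,-0.089],
], hand=[1,1,1,1,1], turn=[-5,-10,-10,-10,-10])

```text
time: 25.75
position: [0.4438, 0.0058, 0.3359]
tool_rot: [-0.54, 0.085, -0.386, 0.743]
contact_force: [-1.4, 0.0, -0.2]
gripper_width: 0.0853
```

```bash
python3 m.py w8; python3 st.py
```

```text
head 1597 top h 0.06988273952223341 rect ((3.7989988327026367, -0.1793975830078125), (27.891347885131836, 27.044240951538086), 30.711816787719727) ext e [-0.0117  0.0201] y [-0.0155  0.0162]
nut 1371 top h 0.03393327468674855 rect ((8.219316482543945, 3.1943092346191406), (45.726280212402344, 49.27812957763672), 33.4328498840332) ext e [-0.0202  0.0287] y [-0.0255  0.0266]
tcp e,y,a 0.0024940959338474594 0.0005369605417675331 0.1503211954705989
[[ 0.688  0.482  0.543]
 [-0.665  0.118  0.737]
 [ 0.291 -0.868  0.402]] [-0.124 -0.297  2.188  0.255  0.777  0.44 ] [0.444 0.006 0.336]
```

View pics/w8.png

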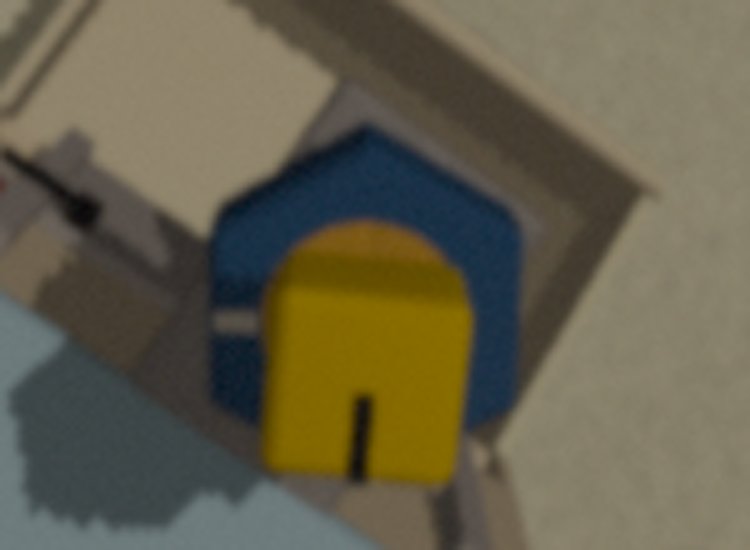

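The nut's flats are square to the jaws (vertical edges at columns 212 and 518). I'll descend, grip and tighten.

>>> drive_tool([
  [0,0.03,0],
  [0,0.06,0],
  [0,0.09,0],
  [0,0.12,0],
  [0,0.131,0],
  [0,0.131,0],
  [0,0.131,0],
  [0,0.131,0],
  [0,0.131,0],
  [0,0.131,0],
  [0,0.131,0],
  [0,0.129,0],
], hand=[1,1,1,1,1,1,0.4,-1,-1,-1,-1,-1], turn=[0,0,0,0,0,0,0,0,0,0,0,0], newtons=60)

```text
time: 27.3
position: [0.5066, 0.0198, 0.2238]
tool_rot: [-0.54, 0.084, -0.388, 0.742]
contact_force: [43.8, 2.6, -47.8]
gripper_width: 0.0485
```

>>> drive_tool([
  [0,0,0],
  [0,0,0],
  [0,0,0],
  [0,0,0],
  [0,0,0],
  [0,0,0],
  [0,0,0],
  [0,0,0],
  [0,0,0],
  [0,0,0],
  [0,0,0],
], hand=[-1,-1,-1,-1,-1,-1,-1,-1,-1,-1,-1], turn=[5,10,15,20,25,30,34,36,38,38,38])

```text
time: 28.68
position: [0.5063, 0.0206, 0.2235]
tool_rot: [-0.384, 0.322, -0.542, 0.675]
contact_force: [21.9, 3.2, -20.5]
gripper_width: 0.0484
```

```bash
python3 st.py;python3 -c "
from h import *;st=env.get_state();print(st['torque'],st['contact_force'])"
```

```text
[[ 0.206  0.484  0.851]
 [-0.978  0.117  0.17 ]
 [-0.018 -0.867  0.498]] [-0.059 -0.019  2.247  0.353  0.435  1.025] [0.506 0.021 0.223]
[ 0.40219328 -1.19338734 -0.16810646] [ 21.93579157   3.15496385 -20.5356672 ]
```

>>> drive_tool([
  [0,0,0],
  [0,0,0],
  [0,0,0],
  [0,-0.03,0],
  [0,-0.06,0],
  [0,-0.1,0],
  [0,-0.14,0],
  [0,-0.178,0],
  [0,-0.178,0],
  [0,-0.178,0],
], hand=[0.4,1,1,1,1,1,1,1,1,1], turn=[0,0,0,0,0,0,0,0,0,0])

```text
time: 29.92
position: [0.4187, -0.0001, 0.3767]
tool_rot: [-0.386, 0.323, -0.541, 0.674]
contact_force: [-0.1, -0.2, -0.3]
gripper_width: 0.085
```

```bash
python3 m.py w9; python3 st.py
```

```text
head 1053 top h 0.06982529656328898 rect ((4.256730556488037, -0.4020729064941406), (27.30108070373535, 26.714380264282227), 30.837148666381836) ext e [-0.0113  0.0202] y [-0.0158  0.0153]
nut 862 top h 0.033890746312211346 rect ((7.860271453857422, -0.3687152862548828), (47.46485137939453, 48.02976608276367), 86.76431274414062) ext e [-0.0129  0.0307] y [-0.0235  0.0237]
tcp e,y,a 0.0005118746748779823 0.0007240325372042909 0.19819575305356774
[[ 0.207  0.479  0.853]
 [-0.978  0.118  0.171]
 [-0.019 -0.87   0.493]] [-0.158 -0.383  2.15   0.247  0.908  1.103] [ 0.419 -0.     0.376]
```

View pics/w9.png

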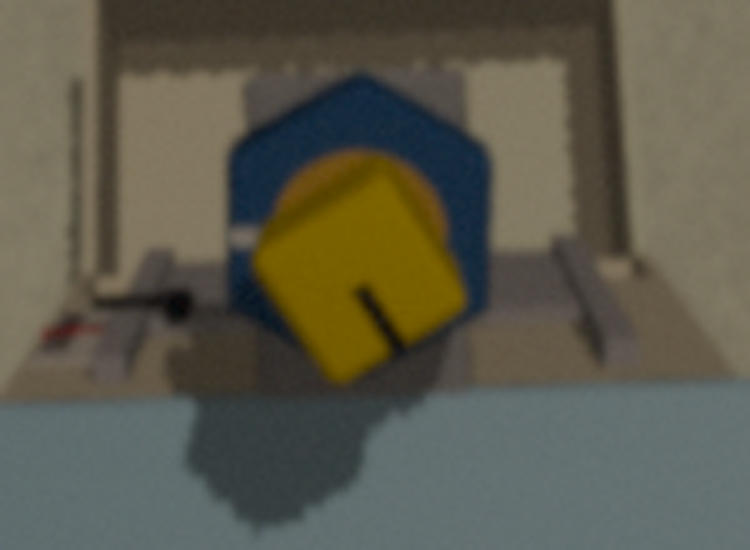

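```bash
python3 - <<'E'
from h import *
s=snap('wrist')
ps=.241;Rz=R.from_euler('z',ps).as_matrix()
a=Rz@[-.5,0,.866];y=Rz@[0,1,0];n=Rz@[.866,0,.5];B=np.array([.5146,.0228,.2042])+.002*n;n0=B@n-.048
def hit(xy,off):
    o,d=ray(s,xy);t=(n0+off-o@n)/(d@n);P=o+t*d-B;return (np.array([P@a,P@y])*1000).round(1)
for off in(-.002,0,.002):print(off,'ptr',hit((270,190),.007+off),hit((282,190.2),.007+off),'red',hit((264,195.6),off), 'cam e',(s['T'][:3,3]-B)@n)
E
```

```text
-0.002 ptr [-89.7  70. ] [-86.5  53.5] red [-88.1  78.3] cam e 0.06967859323817574
0 ptr [-82.3  68.7] [-79.   52.5] red [-81.1  77. ] cam e 0.06967859323817574
0.002 ptr [-74.8  67.4] [-71.6  51.5] red [-74.   75.7] cam e 0.06967859323817574
```

```bash
python3 - <<'E'
from h import *
st=env.get_state();print(st['time'],abs(st['qvel']).max(),st['contact_force'])
print(env.sign_off())
E
```

```text
30.025 0.006913811995458359 [-0.54395638 -0.5979747  -0.43409252]
the job is handed in; nothing more can be done
None
```

The feed gate is set on the red mark, the jam nut is tight again, and the job was handed in at 30.0 s of the 64 s allowed. The hand-in gave no verdict.

**What I did**
- **Tilt:** the moves have no tilt command, so I got the 30° lean by pushing the arm past its reach several times; it kept the tilt.
- **Nut loosened:** gripped along the leaning axis and turned back about 37° (0.65 rad).
- **Screw turned:** the yellow head went 133° clockwise in one stroke.
- **Nut tightened:** turned back to where it started, then the arm was drawn clear.

**Last checks**
- **Nut:** its flats are square to the hopper, about 2° past the start angle, so roughly −0.03 rad.
- **Screw:** the head sits at about 120°, which puts the gate at about 8 mm and matches the target.
- **Pointer:** within about 1–2 mm of the red mark in the wrist pictures. The last reading was −82.3 against −81.1 mm along the front.
- **Arm:** clear of everything, with no contact force.

**Disagreements and doubts**
- **Pointer readings:** earlier ones taken at a grazing angle scattered by up to 25 mm, so I trust the head angle and the closer views instead.
- **Joint 3:** it read 0.058–0.059 rad at the reach limit, against a stated minimum of 0.06. That may only be rounding, but if it counts as passing the joint's range, the run fails.
- **Bystanders:** I did not measure them again at the end; the arm never came near them.
- **Pictures:** I viewed 11, above the planned 8 but within the limit of 12.

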